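# Set the jig stop and butt a dish against it

### The job

Set up the pottery marking jig: with the fingertips, push the sliding stop along its rail towards the steel clamp until its spring pin drops into the clamp's notch, without running past it and without pulling the pin up. Then push the rectangular dish back along the board until its side sits flat against the stop, gently enough that the stop stays in its notch. Only push, never lift the dish, leave all the other ware and tools where they stand, and finish with the fingers clear.

Things in the scene. Friction and masses are not known exactly. Their poses are not given: they have to be found in the camera images.
- jig: Fixed marking jig. Origin on the table, z up, y along the rail (about world y). Wooden board 460 mm along y, x from -85 to +105 mm, top at z = 18 mm. Aluminium rail 24 mm wide on its far side, centred at x = +70 mm, top at z = 48 mm, steel end plates. On the rail rides the sliding stop: a dark steel saddle 50 mm along y, x from 46 to 94 mm, top at z = 66 mm, with an arm towards the robot.
- stop (a joint): Travel of the sliding stop along the jig's +y, 0 at the -y end to 0.300 m. The stop cannot be lifted off; it slides with about 2 to 3 N of drag. At value v the middle of the stop is at y = -0.150 + v in the jig frame.
- stop_face (a point): On the stop: centre of the +y face of its flat aluminium arm; axes like the jig's. The arm is 12 mm thick along y, x from -54 to +50 mm and z from 21 to 56 mm in the jig frame. Push the stop on the arm's opposite (-y) face, 12 mm behind this point; the dish must butt against this face.
- stop_pin (a point): On the sliding stop: the point of the rail top under its spring pin (jig x = 70 mm, middle of the saddle in y); axes like the jig's.
- pin (a joint): Height of the spring pin in the stop (m): 0 when its ball tip is down on the rail or down in the notch, 0.0035 on top of a ridge. Pushed down by a spring of about 12 N. Black button 20 mm across on top of the saddle, its top 80 mm above the table.
- notch (a point): Middle of the notch, on the rail top, axes as the jig. A small steel clamp (black thumb-screw on the far side) has two ridges 3.5 mm high, tops 8 mm either side of here, met from 16 mm. Pushing the pin up the first ridge takes 8 to 15 N; past its top the push drops to nothing (go on 2 to 3 mm), the pin falls in, the stop centres itself (stop_pin at y = 0 within 1 mm) and holds against 8 N.
- dish_mid (a point): Centre of the loose rectangular open dish of pale bisque clay, 18 mm above its underside; 90 mm along its x, 70 mm along its y, 36 mm high, walls 7 mm, 0.2 to 0.45 kg. It stands on the board beyond the clamp (+y side), nearly square to the jig, and is pushed towards -y.
- dish: The same dish; origin at the centre of its underside.
- bowl: Bystander, leave it: grey-brown clay bowl, 100 mm across, 45 mm high, near the jig's robot side. Origin at the underside.
- beaker: Bystander, leave it: pale clay beaker 64 mm across, 75 mm high, beyond the jig's -y end. Origin at the underside.
- jar: Bystander, leave it: lidded jar 60 mm across, 85 mm high, beyond the rail. Origin at the underside.
- saucer: Bystander, leave it: clay plate 110 mm across, 20 mm high, beyond the jig's +y end. Origin at the underside.
- trimmer: Bystander, leave it: wooden-handled trimming tool 170 mm long, lying on the table.
- rib: Bystander, leave it: dark wooden rib, 100 x 45 x 8 mm, lying beyond the rail. Origin at the underside.
- mug: Bystander, leave it: white mug with a handle, 76 mm across, 85 mm high, beyond the rail. Origin at the underside.
Mind the look-alikes: they are no part of the job. Leave any pink look-alike of the dish alone.

How it is judged:
On the way, in this order (a step that is already met when the one before it is completed fails the run):
1. the stop's pin is down in the notch of the clamp (y of stop_pin in the frame of notch between -0.004 and 0.004 m and value of joint pin below 0.002 m), for 0.3 s.
2. the dish sits flat against the stop, the stop still in its notch (all of step 1 and y of dish_mid in the frame of stop_face between 0.03 and 0.039 m and angle between the y axis of dish_mid and the y axis of stop_face, either way round below 0.07 rad and x of dish_mid in the frame of stop_face between -0.045 and 0.03 m), for 0.2 s.
At the end, for the whole second after the job is handed in: Stop's pin within 4 mm of the notch's middle and down (pin under 2 mm); dish at rest, upright on the board, its side within 4 mm of the stop's +y face, square to it within 0.07 rad, and in front of the arm (centre from 45 mm nearer the robot to 30 mm farther than the arm's middle) (all of step 2 and linear speed of dish below 0.01 m/s and angle between dish_mid's own z axis and vertical below 0.05 rad and z of dish_mid in the frame of jig between 0.033 and 0.039 m); the robot touches nothing.
It fails at once if the stop ran past the notch (y of stop_pin in the frame of notch above 0.013 m).
It fails at once if the pin was pulled up (value of joint pin above 0.009 m).
It fails at once if the dish was lifted or tipped (z of dish_mid in the frame of jig above 0.048 m or angle between dish_mid's own z axis and vertical above 0.3 rad).
It fails at once if another piece of ware or a tool was moved by more than 20 mm (distance of any of bowl, beaker, jar, saucer, trimmer, rib, mug from where it was at the start of the episode above 0.02 m).
It also fails if it takes over 64 s, if anything falls off the work surface, if the arm or the gripper's body presses on something with over 40 N, if the wrist force passes 120 N, or if a joint passes its speed limit or range.

### The arm

A 6-joint arm with a two-finger parallel gripper is mounted at the origin on the work surface. World frame = base frame: x ahead of the robot, y to its left, z up, the work surface at z = 0. Lengths are in m, angles in rad, forces in N, time in s.
With the tool pointing down it reaches from about 0.325 to 0.775 m from the base axis. Payload 9.3 kg.
Tool frame: the origin (TCP) lies midway between the tips of the shut fingers; the grasp point (between the pads) lies r.hold_point_z behind it (r.hold_point_z is the distance from the TCP to the grasp point, in m); z points along the fingers, y is the line along which they close (so a half turn about z gives the same grasp; the last joint's range is limited). The gripper opens to 85 mm and grips with 20 to 120 N. Pads are 22 mm wide; open, the fingers measure 114 mm over their backs; the gripper's body (76 mm by 85 mm) begins 54 mm behind the grasp point. The pads swing forward as they close: fully open they stand 13 mm farther back than shut.
Start: joints at [1.08, 0.259, 0.021, 1.334, 0, 1.418], TCP at [0.182, 0.519, 0.231] pointing down, gripper open.
Joint ranges: [-3.04, 3.04], [-0.91, 1.82], [-1.04, 1.36], [-1.92, 1.95], [-1.52, 1.45], [-3.14, 3.14]. Speed limits (rad/s): [2.22, 2.22, 2.79, 3.14, 3.14, 3.14].

### API

Orientations are given as [roll, pitch, yaw] about the fixed x, y, z axes, in that order (R = Rz(yaw) Ry(pitch) Rx(roll)).
In Python, from rig import r gives the robot as it stands. The module is installed in compiled form; this text tells all that it offers.
- The arm moves only by the tool carry_out, never from a script. Its argument "commands" is a list of rows, each a list of 2 entries, a list of its own where there are three numbers: the shift along the tool's x, y, z in m, then the turn, a rotation vector about the tool's x, y, z in rad. In form: [[[dx, dy, dz], [rx, ry, rz]], ...]. A call has 1 to 20 rows; each row shifts and turns the commanded pose from where the row before left it, along the tool's axes as they then stand; what a row does not reach is not made up. A row lasts 1/8 s, in which the tool goes at most 62.5 mm and 10.7 degrees, less where a joint would pass 70% of its speed; a pose out of reach is approached as far as the arm can. A call with a gripper value outside its range is refused whole. "fingers" is the opening in per cent of the stroke, from 0 (shut) to 100 (fully open), set as the call begins (left out, the last holds). The fingers move at their own pace and stop on an object; "newtons" is the grip in N (left out, the last holds). Time passes only in rows, so rows that do not move let the fingers close. It gives the time, the measured TCP pose, the force, the opening and the grip force at its end, in the units of the state.
- r.read_state(): the state, without advancing time (a new reading comes with each control period).
- r.camera(name): name is "scene" or "top" or "wrist"; returns a dict with "frame" (400x640x3 uint8, red, green, blue), "intrinsics" (3x3 intrinsics, pixels), "D" ([k1, k2, p1, p2, k3] as OpenCV has them; the pictures are not rectified), "origin" and "rotation" of the camera in the world. Camera axes: x right, y up, looking along -z (the intrinsics and any distortion apply to the point x, -y, -z); pixel columns grow to the right and rows downward; lengths in m; the calibration is good to about 2 mm. A picture is of the moment at which its call begins. There is no depth.
- r.close_job(): hands the job in; it is judged then, once.
The state is a dict: "clock": time; "q": joint angles; "joint_velocities": joint speeds; "tau": joint torques, N m; "tcp_pos": TCP position; "tcp_rot": TCP orientation; "contact_force": force on the tool from outside, world axes, zero at the start; "ft_torque": the same for the moment, N m; "finger_gap": opening from 0.0 (shut) to 1.0 (fully open); "finger_force": force on a finger pad.
Only numpy, scipy, OpenCV 4.12 (cv2) and the standard library are available. Lean on these libraries where they do the work, as an engineer would, in place of code of your own. Each camera call takes 0.05 s, during which the arm holds its last target. There are 200 camera calls.

## Working session

There is one attempt and no reset: what is moved stays moved. The work goes in short steps, Python scripts to look and compute and a tool call to move; the robot and the scene stay as the last step left them, time stands still between calls to the robot, and variables do not carry over. Pictures are saved under pics/ and viewed, at most 10 in all, crops included, and the job is handed in when it is done.

Besides the shell and the picture viewer there is one more tool, called after "Request:" by a JSON object that holds its "fn" and its "kwargs". carry_out: Moves the arm, as the interface text tells. Its arguments: {"type":"object","properties":{"commands":{"type":"array","items":{"type":"array"}},"fingers":{"type":"number"},"newtons":{"type":"number"}},"required":["commands"]}

```bash
mkdir -p pics; python3 - <<'E'
from rig import r
import cv2,numpy as np
for n in("scene","top"):
    c=r.camera(n); cv2.imwrite(f"pics/{n}0.png",c["frame"][:,:,::-1]); print(n,c["intrinsics"].round(1).tolist(),np.round(c["D"],3),c["origin"].round(3),c["rotation"].round(3).tolist())
s=r.read_state();print(s);print(r.hold_point_z)
E
```

```text
scene [[393.4, 0.0, 324.5], [0.0, 393.4, 196.0], [0.0, 0.0, 1.0]] [-0.065  0.     0.     0.     0.   ] [ 0.984 -0.323  0.723] [0.708, -0.014, 0.858]
top [[388.8, 0.0, 314.8], [0.0, 388.8, 196.5], [0.0, 0.0, 1.0]] [-0.078  0.     0.     0.     0.   ] [0.44  0.045 1.098] [0.122, -0.016, -1.554]
{'clock': 0.1, 'q': array([1.08041312e+00, 2.59173149e-01, 2.08766782e-02, 1.33367806e+00,
       1.61867025e-05, 1.41820270e+00]), 'joint_velocities': array([-0.00119568, -0.00071741,  0.00137291, -0.000895  ,  0.00020744,
        0.00130804]), 'tau': array([ 3.23080938e-03, -5.56691551e+01,  3.45071876e+01,  1.16339332e-02,
       -1.66620298e-04,  8.76083931e-06]), 'tcp_pos': array([0.18216286, 0.51872371, 0.23072173]), 'tcp_rot': array([-3.14043060e+00, -1.95088638e-04,  2.80380294e+00]), 'contact_force': array([-0.10385102,  0.53326336, -0.05928808]), 'ft_torque': array([0.03692637, 0.0181035 , 0.00590244]), 'finger_force': 0.0, 'finger_gap': 0.9990904988780488}
0.0187
```

View pics/scene0.png

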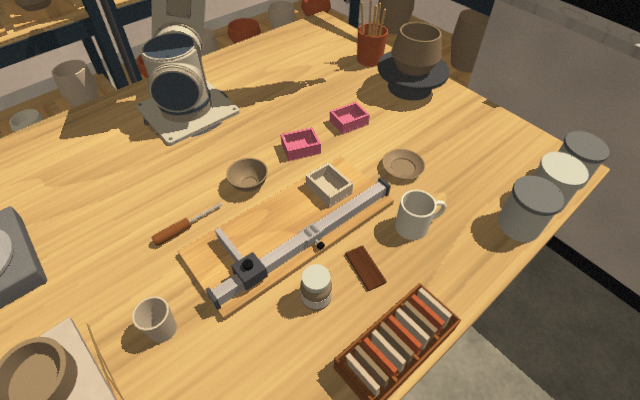

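View pics/top0.png

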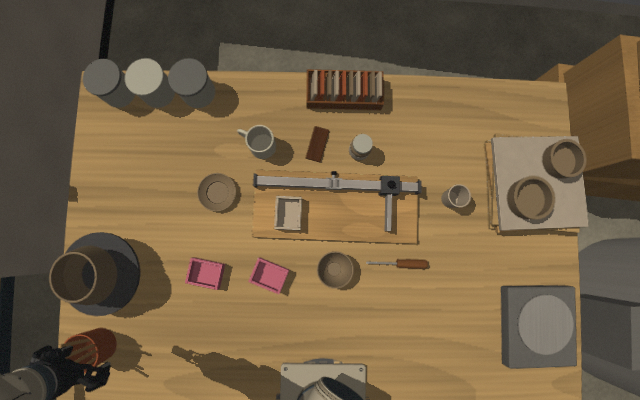

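Pictures: the stop's saddle is at top px (391,186) with its arm at (390,212). The clamp is at (334,180) and the pale dish at (289,214). Dish candidates: pale dish (289,214), pink (206,273), pink (270,276), saucer (217,193). I choose the pale one on the board and check it in one crop.

```bash
cat >h.py <<'E'
from rig import r
import cv2,numpy as np
from scipy.spatial.transform import Rotation as Ro
def cast(c,px,z):
    p=cv2.undistortPoints(np.array(px,float).reshape(-1,1,2),c["intrinsics"],np.array(c["D"])).reshape(-1,2)
    d=np.c_[p[:,0],-p[:,1],-np.ones(len(p))]@Ro.from_euler('xyz',c["rotation"]).as_matrix().T
    return c["origin"]+d*((z-c["origin"][2])/d[:,2])[:,None]
def proj(c,P):
    R=Ro.from_euler('xyz',c["rotation"]).as_matrix()
    q=(np.array(P,float).reshape(-1,3)-c["origin"])@R
    return cv2.projectPoints(q*[1,-1,-1],np.zeros(3),np.zeros(3),c["intrinsics"],np.array(c["D"]))[0].reshape(-1,2)
E
python3 - <<'E'
from h import *
c=r.camera("top");im=c["frame"]
cv2.imwrite("pics/crop1.png",cv2.resize(im[160:260,240:440,::-1],None,fx=4,fy=4,interpolation=cv2.INTER_CUBIC))
for n,p,z in[("rail L",(256,181),.048),("rail R",(418,187),.048),("clamp",(334,181),.05),("button",(391,185),.08),("armend",(389,231),.056),("dish",(289,214),.054),("board nearL",(253,237),.018),("board nearR",(417,243),.018),("bowl",(336,271),.045),("beaker",(459,197),.075)]: print(n,cast(c,[p],z)[0].round(4))
E
```

```text
rail L [0.6086 0.1921 0.048 ]
rail R [ 0.6008 -0.2533  0.048 ]
clamp [ 0.6124 -0.021   0.05  ]
button [ 0.5998 -0.1713  0.08  ]
armend [ 0.4784 -0.1703  0.056 ]
dish [0.5195 0.0994 0.054 ]
board nearL [0.4566 0.1992 0.018 ]
board nearR [ 0.4475 -0.2569  0.018 ]
bowl [ 0.3696 -0.0295  0.045 ]
beaker [ 0.5718 -0.3577  0.075 ]
```

View pics/crop1.png

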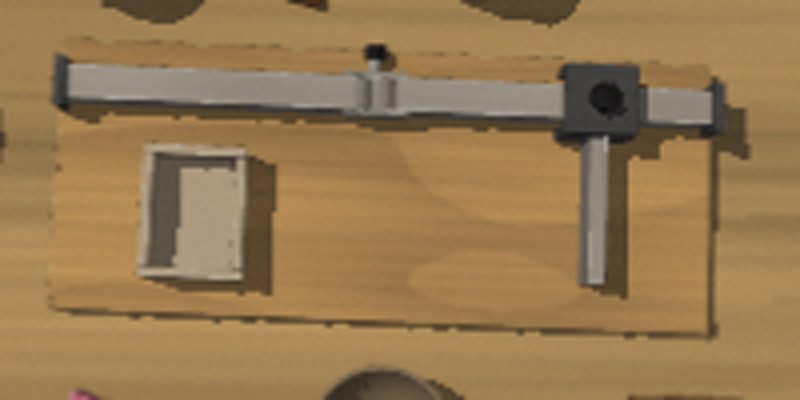

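The crop confirms the pale, open rectangular dish on the board: rim corners at crop px (147,147), (245,150), (242,279), (140,276). The clamp ridges are at (364,92) and (387,92), and the arm's near end is at (594,283).

```bash
python3 - <<'E'
from h import *
c=r.camera("top")
def f(x,y,z): return cast(c,[(240+(x-1.5)/4,160+(y-1.5)/4)],z)[0]
L=f(62,82,.048);R=f(718,106,.048);nl=f(50,310,.018);nr=f(714,335,.018)
for n,a,b in(("rail",R,L),("near",nr,nl)): d=a-b; d=b-a; print(n,a.round(4),b.round(4),np.hypot(*d[:2]).round(3),"yaw",np.arctan2(-d[0],d[1]).round(4))
yaw=np.mean([np.arctan2(-(b-a)[0],(b-a)[1]) for a,b in((R,L),(nr,nl))])
ey=np.array([-np.sin(yaw),np.cos(yaw)]);ex=np.array([np.cos(yaw),np.sin(yaw)])
o=((L+R)[:2]/2-.07*ex); print("jig",o.round(4),yaw)
def J(n,x,y,z):
    p=f(x,y,z);q=p[:2]-o;print(n,p[:2].round(4),"jig",(q@ex).round(4),(q@ey).round(4))
J("near mid",382,322.5,.018)
J("clamp",376,92,.051);J("button",607,98,.08);J("saddle",602,98,.066);J("armR",606,270,.056);J("armL",581,270,.056);J("armend",593,285,.056)
for i,p in enumerate([(147,147),(245,150),(242,279),(140,276)]):J(i,*p,.054)
J("bowl",380,430,.045)
print((np.array([0.6,-.2])-0)@ex)
E
```

```text
rail [ 0.6033 -0.2565  0.048 ] [0.6109 0.1946 0.048 ] 0.451 yaw -0.0169
near [ 0.4465 -0.26    0.018 ] [0.4562 0.2016 0.018 ] 0.462 yaw -0.021
jig [ 0.5371 -0.0296] -0.018910943472939937
near mid [ 0.4518 -0.028 ] jig -0.0853 -0.0
clamp [ 0.6077 -0.0199] jig 0.0704 0.011
button [ 0.6022 -0.1723] jig 0.0677 -0.1415
saddle [ 0.6044 -0.1719] jig 0.0699 -0.141
armR [ 0.4889 -0.1761] jig -0.0455 -0.1474
armL [ 0.4886 -0.1591] jig -0.0461 -0.1304
armend [ 0.4787 -0.1672] jig -0.0558 -0.1387
0 [0.5666 0.1347] jig 0.0263 0.1648
1 [0.5658 0.0684] jig 0.0268 0.0985
2 [0.4788 0.0686] jig -0.0602 0.097
3 [0.4795 0.1369] jig -0.0608 0.1653
bowl [ 0.3798 -0.0257] jig -0.1574 0.0009
0.6036746793276009
```

Request:
{"fn": "carry_out", "kwargs": {"commands": [[[-0.04,-0.04,0],[0,0,0]],[[-0.04,-0.04,0],[0,0,0]],[[-0.04,-0.04,0],[0,0,0]],[[-0.04,-0.04,0],[0,0,0]],[[0,0,0],[0,0,0.179]],[[0,0,0],[0,0,0.179]],[[0,0,0],[0,0,0.179]],[[0,0,0],[0,0,0.179]],[[0,0,0],[0,0,0.179]],[[0,0,0],[0,0,0.179]],[[0,0,0],[0,0,0.177]],[[0,0,0],[0,0,0]]], "fingers": 45}}

```text
clock: 1.7
tcp_pos: [0.2801, 0.3149, 0.2312]
tcp_rot: [-3.141, 0.0, 1.554]
contact_force: [-0.0, -1.0, 0.3]
finger_gap: 0.451
finger_force: 0.0
```

Request:
{"fn": "carry_out", "kwargs": {"commands": [[[-0.052,0.026,0],[0,0,0]],[[-0.052,0.026,0],[0,0,0]],[[-0.052,0.026,0],[0,0,0]],[[-0.052,0.026,0],[0,0,0]],[[-0.052,0.026,0],[0,0,0]],[[-0.052,0.026,0],[0,0,0]],[[-0.052,0.026,0],[0,0,0]],[[-0.052,0.026,0.02],[0,0,0]],[[-0.052,0.026,0.02],[0,0,0]],[[-0.052,0.026,0.02],[0,0,0]],[[0,0,0.03],[0,0,0]],[[0,0,0],[0,0,0]],[[0,0,0],[0,0,0]]]}}

```text
clock: 3.32
tcp_pos: [0.531, -0.2094, 0.1424]
tcp_rot: [3.141, 0.0, 1.555]
contact_force: [0.4, 0.2, 0.5]
finger_gap: 0.452
finger_force: 0.0
```

Request:
{"fn": "carry_out", "kwargs": {"commands": [[[0,0,0.04],[0,0,0]],[[0,0,0.04],[0,0,0]],[[0,0,0.02],[0,0,0]],[[0,0,0.012],[0,0,0]],[[0,0,0],[0,0,0]]]}}

```text
clock: 3.95
tcp_pos: [0.5311, -0.2094, 0.0299]
tcp_rot: [3.141, 0.0, 1.554]
contact_force: [0.5, -0.1, 0.7]
finger_gap: 0.449
finger_force: 0.0
```

```bash
python3 - <<'E'
from h import *
w=r.camera("wrist")["frame"];s=r.camera("scene")["frame"]
s=cv2.resize(s[180:330,140:340],(533,400),interpolation=cv2.INTER_CUBIC);w=cv2.resize(w,(267,167))
cv2.imwrite("pics/p3.png",np.hstack([s,np.vstack([w,np.zeros((233,267,3),np.uint8)])])[:,:,::-1])
E
```

```text
(no output)
```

View pics/p3.png

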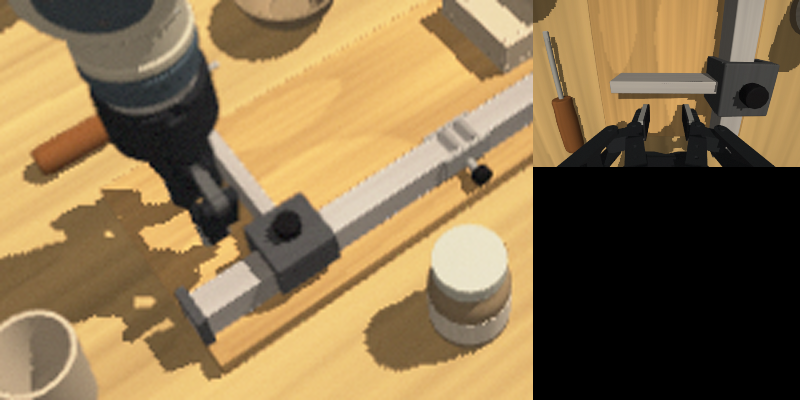

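Request:
{"fn": "carry_out", "kwargs": {"commands": [[[0.008,0,0],[0,0,0]],[[0.008,0,0],[0,0,0]],[[0.006,0,0],[0,0,0]],[[0.008,0,0],[0,0,0]],[[0.008,0,0],[0,0,0]],[[0.008,0,0],[0,0,0]],[[0.008,0,0],[0,0,0]],[[0.008,0,0],[0,0,0]],[[0.008,0,0],[0,0,0]],[[0.008,0,0],[0,0,0]],[[0.008,0,0],[0,0,0]],[[0.008,0,0],[0,0,0]],[[0.008,0,0],[0,0,0]],[[0.008,0,0],[0,0,0]],[[0.006,0,0],[0,0,0]],[[0.004,0,0],[0,0,0]],[[0,0,0],[0,0,0]]]}}

```text
clock: 6.18
tcp_pos: [0.5328, -0.0891, 0.0293]
tcp_rot: [-3.141, -0.001, 1.553]
contact_force: [0.7, -0.0, 0.3]
finger_gap: 0.45
finger_force: 0.0
```

```bash
python3 - <<'E'
from h import *
w=r.camera("wrist")["frame"];s=r.camera("scene")["frame"];print(r.read_state()["contact_force"])
s=cv2.resize(s[180:330,180:380],(533,400),interpolation=cv2.INTER_CUBIC);w=cv2.resize(w,(267,167))
cv2.imwrite("pics/p4.png",np.hstack([s,np.vstack([w,np.zeros((233,267,3),np.uint8)])])[:,:,::-1])
E
```

```text
[-0.03610827  0.23074141 -0.32681527]
```

View pics/p4.png

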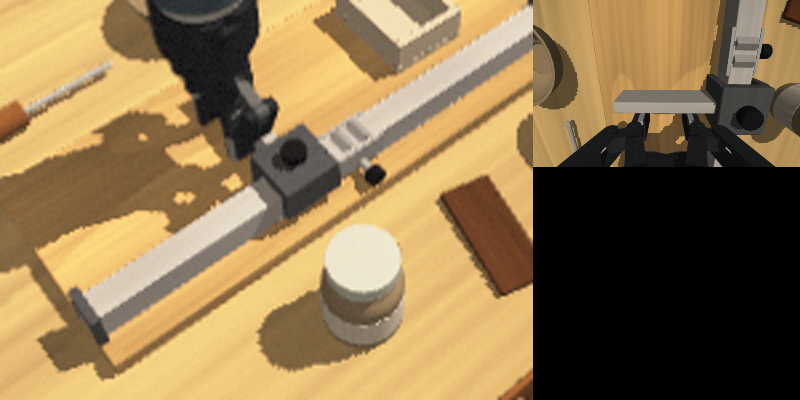

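The stop followed the fingers. The button is at scene px (289.5,237.4) and the clamp ridges' middle is near (311,231).

```bash
python3 - <<'E'
from h import *
c=r.camera("scene")
o=np.array([.5371,-.0296]);t=-.0189;ey=np.array([-np.sin(t),np.cos(t)]);ex=np.array([np.cos(t),np.sin(t)])
f=2.6667
for n,p,z in[("button",(293,151),.0805),("ridge1",(338,141),.0515),("ridge2",(362,131),.0515),("endplate",(88,312),.048)]:
    P=cast(c,[(180+p[0]/f-.3,180+p[1]/f-.3)],z)[0]; q=P[:2]-o; print(n,P.round(4),(q@ex).round(4),(q@ey).round(4))
q=r.read_state()["tcp_pos"][:2]-o;print("tcp",q@ex,q@ey)
E
```

```text
button [ 0.6086 -0.0774  0.0805] 0.0724 -0.0464
ridge1 [ 0.6068 -0.0337  0.0515] 0.0698 -0.0028
ridge2 [ 0.6115 -0.0133  0.0515] 0.0741 0.0177
endplate [ 0.6054 -0.2576  0.048 ] 0.0726 -0.2266
tcp -0.003233033147138623 -0.05981823688162121
```

Request:
{"fn": "carry_out", "kwargs": {"commands": [[[0.006,0,0],[0,0,0]],[[0.006,0,0],[0,0,0]],[[0.006,0,0],[0,0,0]],[[0.006,0,0],[0,0,0]],[[0.003,0,0],[0,0,0]],[[0.002,0,0],[0,0,0]],[[0.002,0,0],[0,0,0]],[[0.001,0,0],[0,0,0]]]}}

```text
clock: 7.32
tcp_pos: [0.5335, -0.0575, 0.0292]
tcp_rot: [-3.141, -0.0, 1.553]
contact_force: [-0.4, -1.1, -1.7]
finger_gap: 0.449
finger_force: 0.8
```

Request:
{"fn": "carry_out", "kwargs": {"commands": [[[0.001,0,0],[0,0,0]],[[0.001,0,0],[0,0,0]],[[0.001,0,0],[0,0,0]],[[0.001,0,0],[0,0,0]]]}}

```text
clock: 7.82
tcp_pos: [0.5336, -0.0536, 0.0293]
tcp_rot: [-3.142, 0.0, 1.553]
contact_force: [-0.9, -2.0, -1.8]
finger_gap: 0.452
finger_force: 0.8
```

Request:
{"fn": "carry_out", "kwargs": {"commands": [[[0.001,0,0],[0,0,0]],[[0.001,0,0],[0,0,0]],[[0.001,0,0],[0,0,0]]]}}

```text
clock: 8.2
tcp_pos: [0.5336, -0.0509, 0.0293]
tcp_rot: [-3.141, 0.001, 1.553]
contact_force: [-0.9, -4.9, -1.0]
finger_gap: 0.455
finger_force: 2.4
```

Request:
{"fn": "carry_out", "kwargs": {"commands": [[[0.001,0,0],[0,0,0]],[[0.001,0,0],[0,0,0]],[[0.001,0,0],[0,0,0]]]}}

```text
clock: 8.57
tcp_pos: [0.5336, -0.0495, 0.0293]
tcp_rot: [-3.141, 0.004, 1.551]
contact_force: [-0.7, -10.4, -2.2]
finger_gap: 0.447
finger_force: 5.4
```

Request:
{"fn": "carry_out", "kwargs": {"commands": [[[0.001,0,0],[0,0,0]],[[0.001,0,0],[0,0,0]]]}}

```text
clock: 8.82
tcp_pos: [0.5337, -0.047, 0.0293]
tcp_rot: [-3.141, 0.003, 1.551]
contact_force: [-0.2, -9.3, -0.7]
finger_gap: 0.451
finger_force: 4.9
```

Request:
{"fn": "carry_out", "kwargs": {"commands": [[[0.001,0,0],[0,0,0]]]}}

```text
clock: 8.95
tcp_pos: [0.5337, -0.0459, 0.0293]
tcp_rot: [-3.141, 0.002, 1.552]
contact_force: [-0.8, -8.3, -2.1]
finger_gap: 0.451
finger_force: 3.7
```

Request:
{"fn": "carry_out", "kwargs": {"commands": [[[0.001,0,0],[0,0,0]]]}}

```text
clock: 9.07
tcp_pos: [0.5338, -0.0443, 0.0293]
tcp_rot: [-3.141, 0.001, 1.552]
contact_force: [-0.3, -4.6, -1.3]
finger_gap: 0.452
finger_force: 2.9
```

Request:
{"fn": "carry_out", "kwargs": {"commands": [[[0.001,0,0],[0,0,0]]]}}

```text
clock: 9.2
tcp_pos: [0.5338, -0.0427, 0.0293]
tcp_rot: [3.142, -0.0, 1.553]
contact_force: [-0.7, -3.3, -1.2]
finger_gap: 0.451
finger_force: 1.6
```

Request:
{"fn": "carry_out", "kwargs": {"commands": [[[0.001,0,0],[0,0,0]]]}}

```text
clock: 9.32
tcp_pos: [0.5339, -0.0413, 0.0293]
tcp_rot: [3.141, -0.001, 1.553]
contact_force: [0.2, -0.5, -0.5]
finger_gap: 0.453
finger_force: 0.0
```

Request:
{"fn": "carry_out", "kwargs": {"commands": [[[0,0,0],[0,0,0]],[[0,0,0],[0,0,0]]]}}

```text
clock: 9.57
tcp_pos: [0.5339, -0.0414, 0.0294]
tcp_rot: [3.141, -0.0, 1.553]
contact_force: [-0.2, -0.9, -0.3]
finger_gap: 0.455
finger_force: 0.0
```

```bash
python3 - <<'E'
from h import *
w=r.camera("wrist")["frame"];s=r.camera("scene")["frame"]
s=cv2.resize(s[190:280,250:370],(533,400),interpolation=cv2.INTER_CUBIC);w=cv2.resize(w,(267,167))
cv2.imwrite("pics/p5.png",np.hstack([s,np.vstack([w,np.zeros((233,267,3),np.uint8)])])[:,:,::-1])
E
```

```text
(no output)
```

View pics/p5.png

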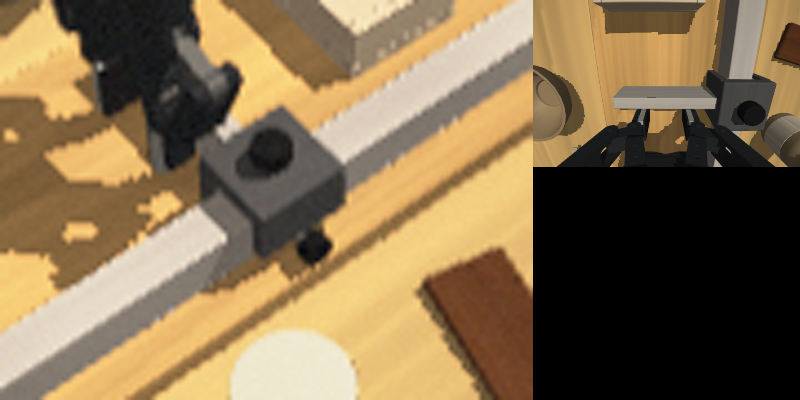

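The saddle covers the clamp, and the button is at scene px (310.7,223.2). Push force dropped to zero just past the ridge top, and the wrist view shows a gap to the arm. I check the button position.

```bash
python3 - <<'E'
from h import *
c=r.camera("scene")
o=np.array([.5371,-.0296]);t=-.0189;ey=np.array([-np.sin(t),np.cos(t)]);ex=np.array([np.cos(t),np.sin(t)])
P=cast(c,[(250+270/4.444-.3,190+148/4.444-.3)],.0805)[0];q=P[:2]-o;print(P,q@ex,q@ey)
E
```

```text
[ 0.60993877 -0.0250431   0.0805    ] 0.0727396434084479 0.0059326564216099975
```

Seated: the button moved 4.6 mm further than the fingers and is within 2 mm of the clamp's middle. Next I go round to the dish.

Request:
{"fn": "carry_out", "kwargs": {"commands": [[[-0.01,0,0],[0,0,0]],[[-0.01,0,0],[0,0,0]],[[0,0,-0.045],[0,0,0]],[[0,0,-0.045],[0,0,0]],[[0.038,-0.003,0],[0,0,0]],[[0.038,-0.003,0],[0,0,0]],[[0.038,-0.002,0],[0,0,0]],[[0.038,-0.002,0],[0,0,0]],[[0.038,-0.002,0],[0,0,0]],[[0.038,-0.002,0],[0,0,0]],[[0,0,0],[0,0,0]],[[0,0,0],[0,0,0]]]}}

```text
clock: 11.22
tcp_pos: [0.5237, 0.1659, 0.1192]
tcp_rot: [-3.142, 0.0, 1.553]
contact_force: [-0.3, -0.1, 0.3]
finger_gap: 0.455
finger_force: 0.0
```

```bash
python3 - <<'E'
from h import *
c=r.camera("scene")
s=c["frame"][130:280,260:460]
print(r.read_state()["tcp_pos"],proj(c,[[.5238,.1667,.12],[.5238,.1667,.03]]))
cv2.imwrite("pics/p6.png",cv2.resize(s,(800,600),interpolation=cv2.INTER_CUBIC)[:,:,::-1])
E
```

```text
[0.52374217 0.16559616 0.11922097] [[351.23310607 145.47293712]
 [348.82404207 172.95583682]]
```

View pics/p6.png

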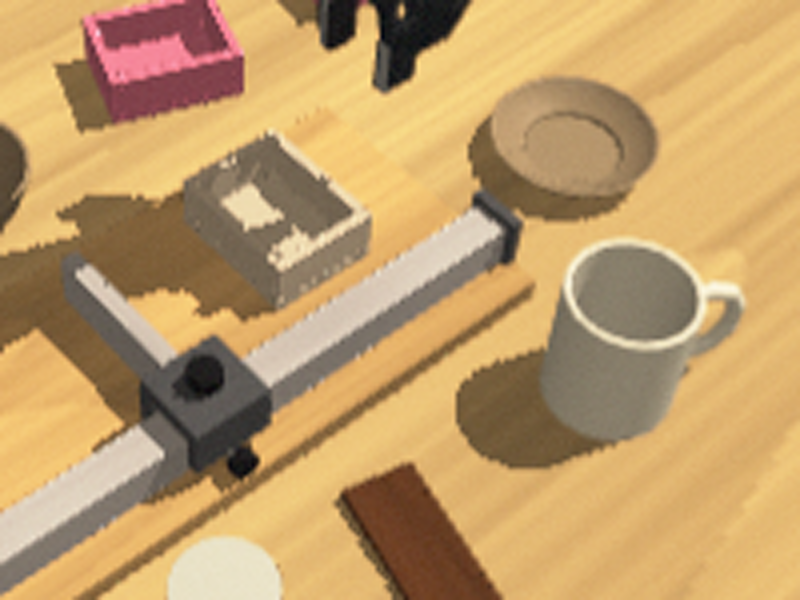

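The dish (crop px (277,220)) stands untouched, with the fingers beyond its +y side. The stop is still over the clamp. Next I descend and push.

Request:
{"fn": "carry_out", "kwargs": {"commands": [[[0,0,0.04],[0,0,0]],[[0,0,0.035],[0,0,0]],[[0,0,0.017],[0,0,0]],[[0,0,0],[0,0,0]],[[-0.005,0,0],[0,0,0]],[[-0.005,0,0],[0,0,0]],[[-0.004,0,0],[0,0,0]],[[-0.003,0,0],[0,0,0]],[[-0.003,0,0],[0,0,0]],[[-0.004,0,0],[0,0,0]],[[-0.005,0,0],[0,0,0]],[[-0.005,0,0],[0,0,0]],[[-0.005,0,0],[0,0,0]],[[-0.005,0,0],[0,0,0]],[[-0.005,0,0],[0,0,0]],[[-0.005,0,0],[0,0,0]],[[-0.005,0,0],[0,0,0]],[[-0.005,0,0],[0,0,0]]]}}

```text
clock: 13.52
tcp_pos: [0.5224, 0.1022, 0.0273]
tcp_rot: [-3.142, -0.0, 1.553]
contact_force: [0.5, 5.3, 4.3]
finger_gap: 0.448
finger_force: 2.5
```

Request:
{"fn": "carry_out", "kwargs": {"commands": [[[-0.004,0,0],[0,0,0]],[[-0.003,0,0],[0,0,0]],[[-0.002,0,0],[0,0,0]]]}}

```text
clock: 13.9
tcp_pos: [0.5222, 0.0933, 0.0273]
tcp_rot: [-3.141, 0.0, 1.553]
contact_force: [0.5, 5.1, 4.2]
finger_gap: 0.45
finger_force: 2.4
```

Request:
{"fn": "carry_out", "kwargs": {"commands": [[[-0.002,0,0],[0,0,0]],[[-0.002,0,0],[0,0,0]],[[-0.002,0,0],[0,0,0]],[[-0.002,0,0],[0,0,0]],[[-0.002,0,0],[0,0,0]],[[-0.002,0,0],[0,0,0]],[[-0.002,0,0],[0,0,0]],[[-0.001,0,0],[0,0,0]]]}}

```text
clock: 14.9
tcp_pos: [0.5219, 0.0784, 0.0273]
tcp_rot: [-3.142, 0.0, 1.553]
contact_force: [-0.6, 3.5, 3.5]
finger_gap: 0.446
finger_force: 2.2
```

```bash
python3 - <<'E'
from h import *
s=r.camera("scene")["frame"][150:250,250:383]; w=r.camera("wrist")["frame"]
cv2.imwrite("pics/p7.png",np.hstack([cv2.resize(s,(480,360),interpolation=cv2.INTER_CUBIC),cv2.resize(w,(320,200))[:,:] if 0 else np.vstack([cv2.resize(w,(320,200)),np.zeros((160,320,3),np.uint8)])])[:,:,::-1])
E
```

```text
(no output)
```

View pics/p7.png

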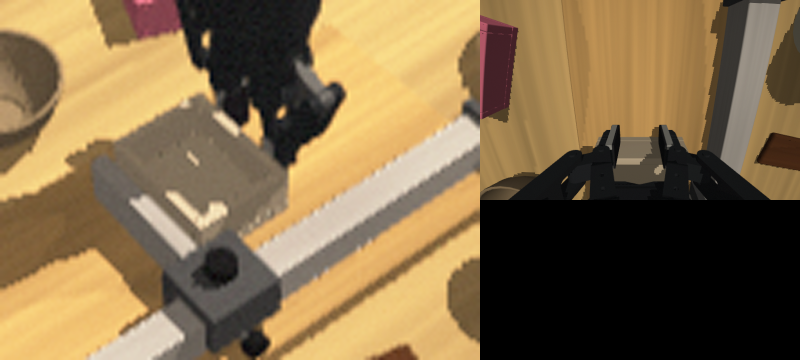

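The dish is square and about 1 cm short of the arm (left crop, dish edge about (165,200)). I continue slowly, watching the force.

Request:
{"fn": "carry_out", "kwargs": {"commands": [[[-0.001,0,0],[0,0,0]],[[-0.001,0,0],[0,0,0]],[[-0.001,0,0],[0,0,0]],[[-0.001,0,0],[0,0,0]],[[-0.001,0,0],[0,0,0]],[[-0.001,0,0],[0,0,0]]]}}

```text
clock: 15.75
tcp_pos: [0.5218, 0.0724, 0.0272]
tcp_rot: [-3.141, 0.0, 1.553]
contact_force: [-0.7, 3.2, 1.8]
finger_gap: 0.448
finger_force: 1.7
```

Request:
{"fn": "carry_out", "kwargs": {"commands": [[[-0.001,0,0],[0,0,0]]]}}

```text
clock: 15.88
tcp_pos: [0.5218, 0.0714, 0.0272]
tcp_rot: [-3.141, 0.0, 1.553]
contact_force: [0.4, 3.3, 2.5]
finger_gap: 0.448
finger_force: 1.6
```

Request:
{"fn": "carry_out", "kwargs": {"commands": [[[-0.001,0,0],[0,0,0]]]}}

```text
clock: 16.0
tcp_pos: [0.5218, 0.0704, 0.0272]
tcp_rot: [-3.142, 0.0, 1.553]
contact_force: [-0.3, 3.6, 1.7]
finger_gap: 0.45
finger_force: 1.6
```

Request:
{"fn": "carry_out", "kwargs": {"commands": [[[-0.001,0,0],[0,0,0]]]}}

```text
clock: 16.12
tcp_pos: [0.5218, 0.0694, 0.0272]
tcp_rot: [-3.141, 0.0, 1.553]
contact_force: [0.2, 3.2, 1.0]
finger_gap: 0.452
finger_force: 1.5
```

Request:
{"fn": "carry_out", "kwargs": {"commands": [[[-0.001,0,0],[0,0,0]]]}}

```text
clock: 16.25
tcp_pos: [0.5218, 0.0687, 0.0272]
tcp_rot: [-3.142, -0.001, 1.553]
contact_force: [0.8, 6.1, 1.5]
finger_gap: 0.448
finger_force: 2.9
```

Request:
{"fn": "carry_out", "kwargs": {"commands": [[[-0.0005,0,0],[0,0,0]]]}}

```text
clock: 16.38
tcp_pos: [0.5218, 0.0684, 0.0272]
tcp_rot: [3.142, -0.001, 1.553]
contact_force: [0.1, 6.2, 0.3]
finger_gap: 0.453
finger_force: 3.1
```

Request:
{"fn": "carry_out", "kwargs": {"commands": [[[-0.0005,0,0],[0,0,0]],[[0,0,0],[0,0,0]],[[0,0,0],[0,0,0]],[[0,0,0],[0,0,0]]]}}

```text
clock: 16.88
tcp_pos: [0.5218, 0.068, 0.0273]
tcp_rot: [3.141, -0.001, 1.553]
contact_force: [0.8, 6.4, 0.8]
finger_gap: 0.453
finger_force: 3.2
```

Request:
{"fn": "carry_out", "kwargs": {"commands": [[[0.003,0,0],[0,0,0]],[[0.008,0,0],[0,0,0]],[[0.02,0,0],[0,0,0]],[[0.03,0,0],[0,0,0]],[[0,0,-0.04],[0,0,0]],[[0,0,-0.05],[0,0,0]],[[0.04,0,-0.03],[0,0,0]],[[0.04,0,0],[0,0,0]],[[0,0,0],[0,0,0]],[[0,0,0],[0,0,0]]]}}

```text
clock: 18.12
tcp_pos: [0.524, 0.2085, 0.1469]
tcp_rot: [-3.141, 0.001, 1.553]
contact_force: [-1.3, 0.3, -0.3]
finger_gap: 0.448
finger_force: 0.0
```

```bash
python3 - <<'E'
from h import *
t=r.camera("top")["frame"][160:260,240:440]; s=r.camera("scene")["frame"][150:250,250:383]
cv2.imwrite("pics/p8.png",np.vstack([cv2.resize(t,(600,300),interpolation=cv2.INTER_CUBIC),cv2.resize(s,(600,300),interpolation=cv2.INTER_CUBIC)])[:,:,::-1])
E
```

```text
(no output)
```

View pics/p8.png

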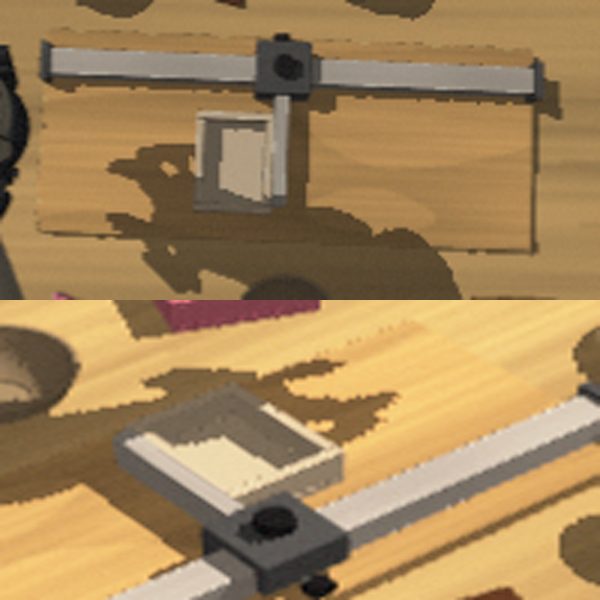

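The dish lies flush and square against the arm (top crop, joint at (272,160)). The saddle is still centred over the clamp at (284,68), and the fingers are clear.

```bash
python3 -c "from rig import r;print(r.close_job())"
```

```text
the job is handed in; nothing more can be done
None
```

I handed the job in: from the final camera views and push forces, the stop's pin is down in the notch, the dish sits flat and square against the stop, and the fingers are clear. The hand-in returned no verdict.

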